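Load the heater dock and set its clamp lever

TASK

Load the aluminium block that has a foot flange into the white heater dock: set it on the open apron and slide it gently along under the lips until the spring rollers click into its notches and it is home, without ramming it into the rubber buffer. Then swing the clamp lever by its knob so that its pointer, once the lever is let go, rests in line with the index tab on the dial; the handle is sprung, so it winds up before the pointer follows. Leave the index tab, the spare block and everything else on the bench where they are.

Things in the scene. Friction and masses are not known exactly. Their poses are not given: they have to be found in the camera images.
- block: block to load: plain aluminium, 70 long (x) x 46 wide (y) x 50 high, 15 small wells (5 x 3) on top; along each long side a foot flange, 8 thick, flush with the underside, 62 wide over both, with bevelled ends and a 16 long notch in its middle. 0.3 to 0.5 kg. Origin: centre of its underside, z up. Either end may go first. Sizes in mm.
- spare: bystander: another plain aluminium block, 70 x 46 x 50, with straight sides, NO foot flange, and 6 large wells on top. Origin: centre of its underside. Leave it where it is. The two blocks may change places from run to run. Sizes in mm.
- dock: white heater dock, fixed. Origin: centre of the underside of its floor plate (170 along x, 100 along y, 12 thick); the block slides in along +x. Open apron at x -85 to 0 (guides 10 high from x -48, narrowing from 82 to 66 apart), then to x 72 the channel, 65 wide, its lips over the flanges. A console, 38 high, with the lever lies on the -y side. Sizes in mm.
- home (a point): where the block's origin is when home: on the plate, 12 above the table; axes as the dock's. Two spring rollers beside it, in the side walls, meet the block about 40 before home (5 to 12 N to push them aside), rub lightly on the flanges and snap into the notches at home. A rubber buffer ends the way 1.5 beyond home. (mm, rad)
- buffer: black rubber buffer at the end of the channel, 40 wide, its top 38 above the table; it gives 1 per 8 N and at most 7. Home, the block stands 1.5 clear of it. Pushed with over 40 N it counts as rammed. Origin: its front face, at the height of the plate. Sizes in mm.
- mouth (a point): on the apron, 80 before home on the same line, 12 above the table: where the block can be set down before sliding. Axes as the dock's. The channel's lips are 10.5 to 14.5 above the plate, 53 apart: fingers must hold the block higher than that. (mm, rad)
- hub (a point): the lever's vertical axis, on the dial, 40 above the table; axes as the dock's. It lies at x = -30, y = -130 in the dock's frame. (mm, rad)
- pointer (a joint): angle of the pointer about the hub, counterclockwise from above; 0 = along the dock's +x (range -0.05 to 2.9). The pointer is a dark steel bar reaching 37 from the hub, on the far side from the handle. Stiff friction (about 0.45 N m): it stays where it is left. The handle drives it through a spring: see handle. (mm, rad)
- handle (a joint): wind-up of the handle relative to the pointer, 0 when let go, counterclockwise positive, range +-0.6. Spring 2.5 N m/rad: the handle winds up about 0.18 rad before the pointer moves and springs back when let go; the pointer stays. Direction from hub to knob, in the dock's frame: pointer + handle + pi. (mm, rad)
- knob_top (a point): top centre of the handle's upright grey round knob, diameter 20, standing from 56 to 98 above the table, 80 from the hub; below it is the handle's flat arm, 12 wide, 54 to 62 above the table. (mm, rad)
- pointer_tip (a point): tip of the pointer, 37 from the hub, 48 above the table; x axis points outward along the pointer. (mm, rad)
- index (a joint): angle of the index tab on the dial about the hub, same zero and sense as pointer. It differs from run to run and can be knocked; it must not be. (mm, rad)
- index_tip (a point): top of the index tab: a small steel tab, 11 x 9 x 10, at the dial's rim, 45 from the hub, 50 above the table; x axis points outward from the hub. Neither handle nor pointer touches it as they swing. (mm, rad)
- rack: orange plastic tube rack, 75 x 190 x 28, a few capped tubes standing 14 above it; bystander. Origin: centre of its underside. Sizes in mm.
- small_rack: yellow plastic tube rack, 60 x 90 x 26; bystander. Origin: centre of its underside. Sizes in mm.
- spray: blue spray bottle, diameter 68, 182 high; bystander. Origin: centre of its underside. Sizes in mm.
- tip_box: grey pipette-tip box with clear lid, 85 x 120 x 50; bystander. Origin: centre of its underside. Sizes in mm.
- marker: black marker pen lying down, 135 x 15 x 15; bystander. Origin: centre of its underside. Sizes in mm.
- mouse: round black computer mouse, diameter 62, 34 high; bystander. Origin: centre of its underside. Sizes in mm.
- tube_box: white carton, 90 x 90 x 50; bystander. Origin: centre of its underside. Sizes in mm.

How it is judged (in metres and radians):
On the way, in this order (a step that is already met when the one before it is completed fails the run):
1. the block is home in the dock, clicked in (x of block in the frame of home between -0.0035 and 0.0035 m and y of block in the frame of home between -0.003 and 0.003 m and z of block in the frame of home between -0.003 and 0.003 m and angle between the x axis of block and the x axis of dock, either way round below 0.06 rad), for 0.3 s.
2. the lever's pointer is in line with the index tab (angle between the x axis of pointer_tip and the x axis of index_tip, either way round below 0.07 rad), for 0.2 s.
At the end, for the whole second after the job is handed in: The flanged block rests home in the dock: within 3.5 mm of the home point along the rail, 3 mm sideways and in height, 0.06 rad in line; the pointer is still and in line with the index tab within 0.07 rad (4 degrees), the handle sprung back (wind-up under 0.05 rad) (all of step 1 and angle between the x axis of pointer_tip and the x axis of index_tip, either way round below 0.07 rad and value of joint handle between -0.05 and 0.05 rad and velocity of joint pointer between -0.05 and 0.05 rad/s and linear speed of block below 0.01 m/s); the robot touches nothing.
It fails at once if the block is rammed: more than 40 N between block and rubber buffer (contact force between block and buffer above 40 N).
It fails at once if the index tab is pushed more than 4 mm (distance of index_tip from where it was at the start of the episode above 0.004 m).
It fails at once if the spare block is moved more than 25 mm (distance of spare from where it was at the start of the episode above 0.025 m).
It fails at once if a bystander is moved more than 30 mm (distance of any of rack, small_rack, spray, tip_box, marker, mouse, tube_box from where it was at the start of the episode above 0.03 m).
It also fails if it takes over 64 s, if anything falls off the work surface, if the arm or the gripper's body presses on something with over 40 N, if the wrist force passes 120 N, or if a joint passes its speed limit or range.

ROBOT

A 7-joint arm with a two-finger parallel gripper is mounted at the origin on the work surface. World frame = base frame: x ahead of the robot, y to its left, z up, the work surface at z = 0. Lengths are in mm, angles in rad, forces in N, time in s.
With the tool pointing down it reaches from about 425 to 875 mm from the base axis. Payload 8.4 kg.
Tool frame: the origin (TCP) lies at the very end of the fingers, on their centre line; the grasp point (between the pads) lies 19 mm behind it (bot.tcp_to_grasp is the distance from the TCP to the grasp point, in mm); z points along the fingers, y is the line along which they close (so a half turn about z gives the same grasp; the last joint's range is limited). The gripper opens to 85 mm and grips with 20 to 120 N. Pads are 22 mm wide; open, the fingers measure 114 mm over their backs; the gripper's body (76 mm by 85 mm) begins 54 mm behind the grasp point. The pads swing forward as they close: fully open they stand 13 mm farther back than shut.
Start: joints at [1.248, 0.333, 0.04, 1.465, -0.013, 1.343, -0.059], TCP at [144.238, -633.766, 231.308] pointing down, gripper open.
Joint ranges: [-2.58, 2.58], [-0.38, 2.09], [-1.3, 1.39], [0.25, 2.4], [-1.5, 4.64], [0.08, 2.09], [-2.65, 2.65]. Speed limits (rad/s): [2.22, 2.22, 2.79, 2.79, 3.14, 3.14, 3.14].

INTERFACE

Orientations are given as a unit quaternion [w, x, y, z].
In Python, from plant import bot gives the robot as it stands.
- The arm moves only by the shell command python3 shift.py 'ROWS'. ROWS is one flat JSON list of numbers that holds 1 to 20 rows one after another, with no inner brackets; each row has 7 numbers: the finger opening in mm, then dx, dy, dz in mm, then a rotation vector rx, ry, rz in rad; each row is the pose to reach, as a shift and turn from the pose commanded when the command began, along the tool's axes at that moment; what a row does not reach only later rows make up. A row lasts 1/10 s, in which the tool goes at most 50 mm and 0.15 rad, less where a joint would pass 70% of its speed; a pose out of reach is approached as far as the arm can. The fingers move at their own pace and stop on an object; the grip force is fixed at half the most. Time passes only in rows, so rows that do not move let the fingers close. It prints the time, the measured TCP pose, the force, the opening and the grip force at its end. Input that does not fit is refused with a message, and nothing moves.
- bot.get_state(): the state, without advancing time (a new reading comes with each control period).
- bot.capture(name): name is "scene" or "top" or "wrist"; returns a dict with "img" (480x640x3 uint8, blue, green, red), "fx", "fy", "cx", "cy" (pixels), "rvec" (rotation vector, rad) and "tvec" (3), from world to camera coordinates, as OpenCV has them. Camera axes: x right, y down, z forward; pixel columns grow to the right and rows downward; lengths in mm; the calibration is good to about 2 mm. A picture is of the moment at which its call begins. There is no depth.
- bot.close_job(): hands the job in; it is judged then, once.
The state is a dict: "time_s": time; "qpos": joint angles; "joint_vel": joint speeds; "joint_efforts": joint torques, N m; "ee_pos": TCP position; "eef_rot": TCP orientation; "wrist_force": force on the tool from outside, world axes, zero at the start; "torque": the same for the moment, N m; "opening": finger opening in mm; "grasp_force": force on a finger pad.
Only numpy, scipy, OpenCV 4.12 (cv2) and the standard library are available. Lean on these libraries where they do the work, as an engineer would, in place of code of your own. Each camera call takes 0.05 s, during which the arm holds its last target. There are 200 camera calls.

## Working session

There is one attempt and no reset: what is moved stays moved. The work goes in short steps, Python scripts to look and compute and a shell command to move; the robot and the scene stay as the last step left them, time stands still between calls to the robot, and variables do not carry over. Pictures are saved under pics/ and viewed, at most 10 in all, crops included, and the job is handed in when it is done.

```bash
ls; mkdir -p pics
python3 - <<'E'
from plant import bot
import cv2
for n in("scene","top"):
    c=bot.capture(n); cv2.imwrite(f"pics/{n}0.png",c["img"]); print(n,c["fx"],c["fy"],c["cx"],c["cy"],c["rvec"],c["tvec"])
s=bot.get_state(); print({k:s[k] for k in("time_s","ee_pos","eef_rot","opening","wrist_force")})
E
```

```text
pics
plant.py
shift.py
scene 438.1402506640014 438.1402506640014 320.21690642877746 238.44403718492842 [ 1.1495903   2.52087866 -0.80447323] [ 397.65972943 -252.59229569 1525.47028588]
top 551.1231492544533 551.1231492544533 315.1636309794811 230.91634145359959 [ 2.16611561 -2.11187553  0.16259242] [ -43.74351098  558.18042914 1190.34663181]
{'time_s': 0.1, 'ee_pos': array([ 144.14431992, -633.37943066,  230.51612754]), 'eef_rot': array([-7.28805229e-04,  9.93745015e-01,  1.11670483e-01, -1.32403404e-04]), 'opening': 85.65520885998917, 'wrist_force': array([-0.79876723, -0.2496032 ,  0.37470788])}
```

View pics/top0.png

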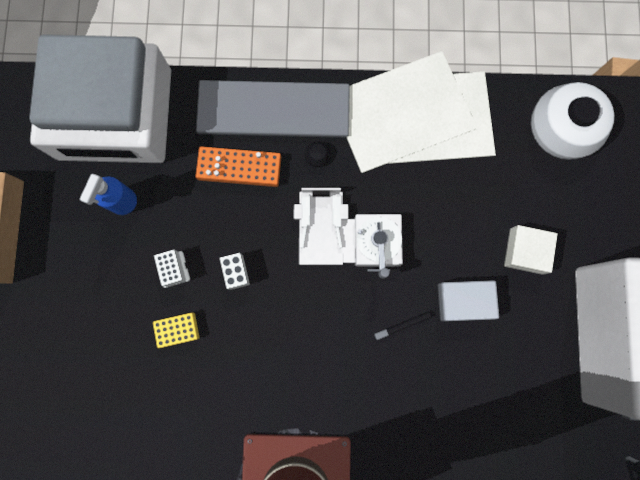

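View pics/scene0.png

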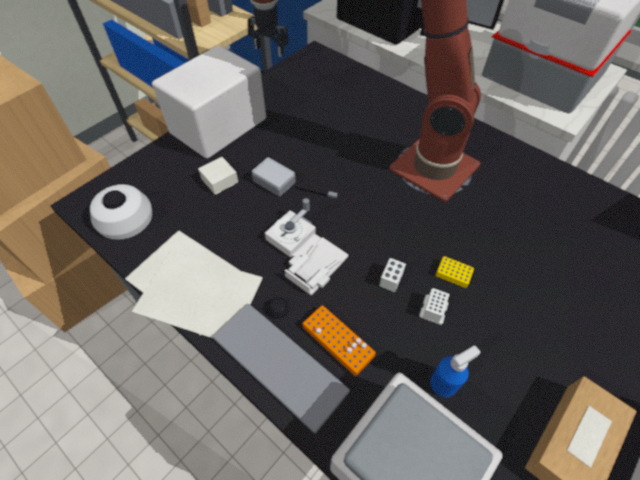

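The top view shows the flanged block (15 wells) at (171,268), spare at (234,271), dock at (322,228) with the channel up (+x), lever hub ~(380,238) and knob ~(384,272). The scene view agrees: flanged block (435,305), spare (393,274).

```bash
cat > h.py <<'E'
import numpy as np, cv2
from scipy.spatial.transform import Rotation as R
from plant import bot
def K(c): return np.array([[c["fx"],0,c["cx"]],[0,c["fy"],c["cy"]],[0,0,1.]])
def RT(c): return cv2.Rodrigues(np.array(c["rvec"],float))[0], np.array(c["tvec"],float).ravel()
def ray(c,p):
    r,t=RT(c); d=r.T@np.linalg.inv(K(c))@np.array([p[0],p[1],1.]); return -r.T@t,d
def plane(c,p,z):
    o,d=ray(c,p); return o+d*(z-o[2])/d[2]
def tri(cs,ps):
    A=np.zeros((3,3));b=np.zeros(3)
    for c,p in zip(cs,ps):
        o,d=ray(c,p); d=d/np.linalg.norm(d); M=np.eye(3)-np.outer(d,d); A+=M;b+=M@o
    X=np.linalg.solve(A,b); return X
def proj(c,X): 
    return cv2.projectPoints(np.array(X,float).reshape(-1,3),np.array(c["rvec"],float),np.array(c["tvec"],float),K(c),None)[0].reshape(-1,2)
def rot():
    q=bot.get_state()["eef_rot"]; return R.from_quat([q[1],q[2],q[3],q[0]])
def to_tool(target): # world mm -> shift in tool axes
    s=bot.get_state(); return rot().inv().apply(np.array(target)-s["ee_pos"])
def yaw(): # angle of tool y axis (closing) in world
    y=rot().as_matrix()[:,1]; return np.arctan2(y[1],y[0])
import pickle
def save(n,name):
    c=bot.capture(n); cv2.imwrite(f"pics/{name}.png",c["img"]); pickle.dump(c,open(f"pics/{name}.pkl","wb")); return c
def load(name): return pickle.load(open(f"pics/{name}.pkl","rb"))
E
python3 - <<'E'
from h import *
t=save("top","top1");s=save("scene","scene1")
for n,p,z in(("block",(171,268),50),("spare",(234,271),50),("dock",(322,228),12),("hub",(380,238),50),("knob",(384,272),98),("yellow",(176,330),26),("spray",(118,196),100),("marker0",(380,335),10)): print(n,plane(t,p,z).round())
print(tri([t,s],[(171,268),(435,299)]).round(),tri([t,s],[(380,238),(290,227)]).round(),tri([t,s],[(384,272),(306,203)]).round())
print(rot().as_matrix().round(2),yaw())
im=t["img"][170:350,130:430]; cv2.imwrite("pics/c1.png",cv2.resize(im,None,fx=2.6,fy=2.6,interpolation=cv2.INTER_CUBIC))
E
```

```text
block [467. 286.  50.]
spare [464. 147.  50.]
dock [571. -45.  12.]
hub [ 546. -174.   50.]
knob [ 466. -178.   98.]
yellow [333. 272.  26.]
spray [616. 397. 100.]
marker0 [ 333. -180.   10.]
[468. 287.  45.] [ 546. -174.   42.] [ 468. -179.   79.]
[[ 0.98  0.22 -0.  ]
 [ 0.22 -0.98  0.  ]
 [-0.   -0.   -1.  ]] -1.3469615418486318
```

View pics/c1.png

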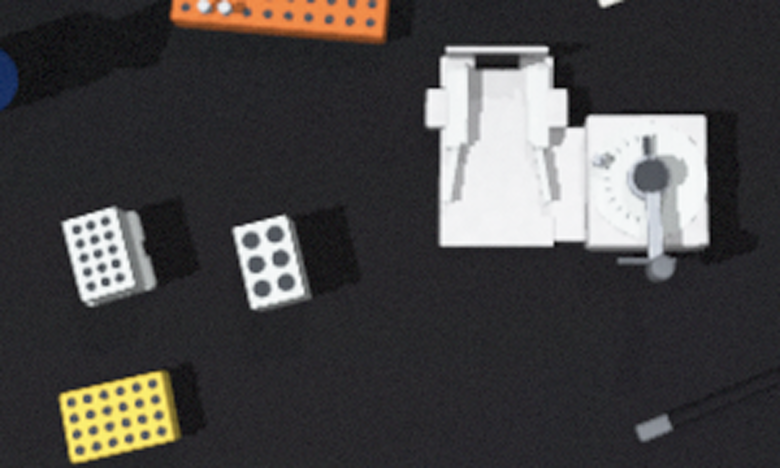

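The crop shows the flanged block at ~(100,255), yaw ≈ +0.25, spare at (270,262), pointer up at (648,145), index tab ~(603,160), knob (660,268). Next I move the wrist camera over the dock.

```bash
python3 shift.py '[85,480,-425,-120,0,0,0,85,480,-425,-120,0,0,0,85,480,-425,-120,0,0,0,85,480,-425,-120,0,0,0,85,480,-425,-120,0,0,0,85,480,-425,-120,0,0,0,85,480,-425,-120,0,0,0,85,480,-425,-120,0,0,0,85,480,-425,-120,0,0,0,85,480,-425,-120,0,0,0,85,480,-425,-120,0,0,0,85,480,-425,-120,0,0,0,85,480,-425,-120,0,0,0,85,480,-425,-120,0,0,0,85,480,-425,-120,0,0,0,85,480,-425,-120,0,0,0]'
python3 - <<'E'
from h import *
c=save("wrist","w1"); s=bot.get_state(); print(s["ee_pos"],c["fx"],ray(c,(320,240)),proj(c,[(546,-174,40),(571,-45,12)]))
E
```

```text
time_s: 1.8
ee_pos: [517.4, -114.1, 350.9]
eef_rot: [0.0, 0.994, 0.111, -0.0]
wrist_force: [-0.6, -0.9, -0.7]
opening: 85.1
grasp_force: 0.0
[ 517.26329684 -114.4315316   350.95160737] 352.57910313583983 (array([588.06366392, -98.81179235, 493.58595363]), array([-0.29203711, -0.08177215, -0.95324283])) [[364.65061078 175.59354323]
 [271.80543097 132.41960018]]
```

View pics/w1.png

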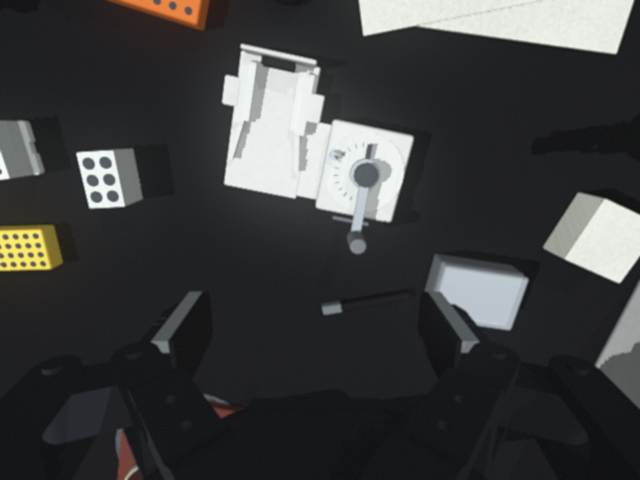

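The wrist view shows the dock plate around (270,130), dial/hub at (367,175), knob (357,240), index tab ~(337,156), pointer (372,152). Next, a closer view for accuracy.

```bash
python3 shift.py '[85,50,0,130,0,0,0.223,85,50,0,130,0,0,0.223,85,50,0,130,0,0,0.223,85,50,0,130,0,0,0.223,85,50,0,130,0,0,0.223]'
python3 - <<'E'
from h import *
c=save("wrist","w2"); s=bot.get_state(); print(s["ee_pos"],yaw())
cv2.imwrite("pics/w2c.png",cv2.resize(c["img"][0:330,80:520],None,fx=1.8,fy=1.8,interpolation=cv2.INTER_CUBIC))
E
```

```text
time_s: 2.35
ee_pos: [566.0, -102.9, 221.5]
eef_rot: [-0.0, 1.0, -0.0, -0.001]
wrist_force: [1.1, 0.8, 0.3]
opening: 84.9
grasp_force: 0.0
[ 566.71918594 -102.8934641   222.96634197] -1.5713943631265506
```

View pics/w2c.png

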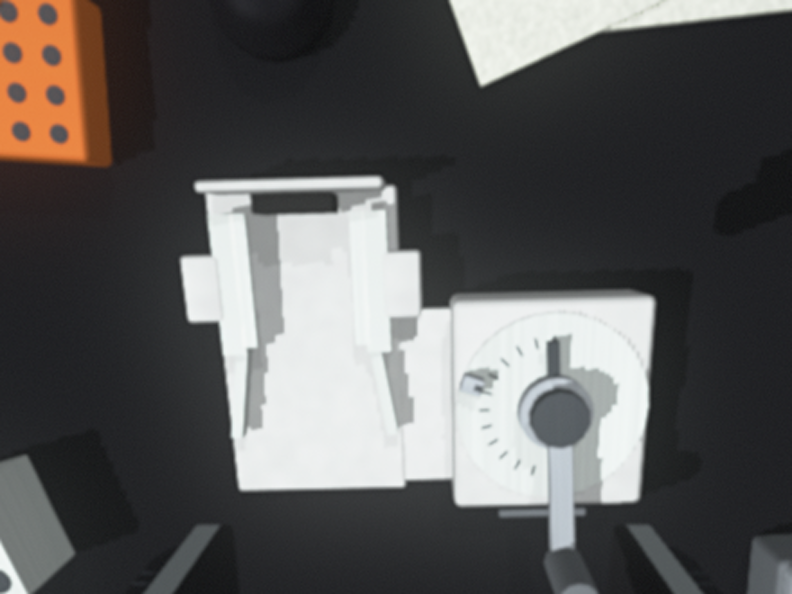

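The crop shows the dock front edge (240,490)-(405,487), lip inner edges (243,213)-(257,348) and (350,218)-(370,352), hub cap (560,418), pointer tip (553,338), index tab (473,383).

Run:
```python
from h import *
c=load("w2"); w1=load("w1"); t=load("top1")
P=lambda u,v,z: plane(c,(u/1.8+80,v/1.8),z)
a,b=P(240,490,12),P(405,487,12); print("front",a.round(1),b.round(1),np.linalg.norm(a-b),"yaw",np.arctan2(*(a-b)[[1,0]])-np.pi/2)
for z in(22.5,26.5):
  l0,l1,r0,r1=P(257,348,z),P(243,213,z),P(370,352,z),P(350,218,z)
  print(z,"lips",l0.round(1),l1.round(1),r0.round(1),r1.round(1))
print("console",[P(*p,38).round(1) for p in((453,297),(655,295),(640,502),(457,506))])
print("dial",[P(*p,40).round(1) for p in((460,405),(650,402),(553,311),(560,497))])
print("ptr",P(553,338,48),"tab",P(473,383,50))
print("hubcaps tri",tri([c,w1],[(560/1.8+80,418/1.8),(367,175)]), "tab tri",tri([c,w1],[(473/1.8+80,383/1.8),(336,155)]))
cc=lambda n,x0,x1,y0,y1,f:cv2.resize(load(n)["img"][y0:y1,x0:x1],None,fx=f,fy=f,interpolation=cv2.INTER_CUBIC)
A=cc("w2",290,450,160,330,3.4);B=cc("top1",352,408,206,282,7.0)
h=max(A.shape[0],B.shape[0]); f=lambda M:np.vstack([M,np.zeros((h-M.shape[0],M.shape[1],3),np.uint8)])
o=np.hstack([f(A),f(B)])[:,:]; o=cv2.resize(o,None,fx=.84,fy=.84); print(A.shape,B.shape,o.shape); cv2.imwrite("pics/dial.png",o)
```

```text
front [490.    5.6  12. ] [492.  -93.2  12. ] 98.78638981687568 yaw 0.019517778988514145
22.5 lips [577.7 -13.7  22.5] [647.5 -11.7  22.5] [575.5 -75.   22.5] [645.1 -66.4  22.5]
26.5 lips [578.4 -14.7  26.5] [647.4 -12.7  26.5] [576.2 -75.4  26.5] [645.  -66.8  26.5]
console [array([ 606.6, -119.1,   38. ]), array([ 607.6, -221.4,   38. ]), array([ 493.8, -224.9,   38. ]), array([ 491.4, -122.9,   38. ])]
dial [array([ 550.4, -123.5,   40. ]), array([ 552. , -223.8,   40. ]), array([ 599.7, -169.8,   40. ]), array([ 497.7, -179.6,   40. ])]
ptr [ 587.28111342 -168.94999842   48.        ] tab [ 564.64931176 -129.25748542   50.        ]
hubcaps tri [ 549.02666486 -172.90077324   59.51928316] tab tri [ 563.10975521 -130.8281377    43.32436701]
(578, 544, 3) (532, 392, 3) (486, 786, 3)
```

View pics/dial.png

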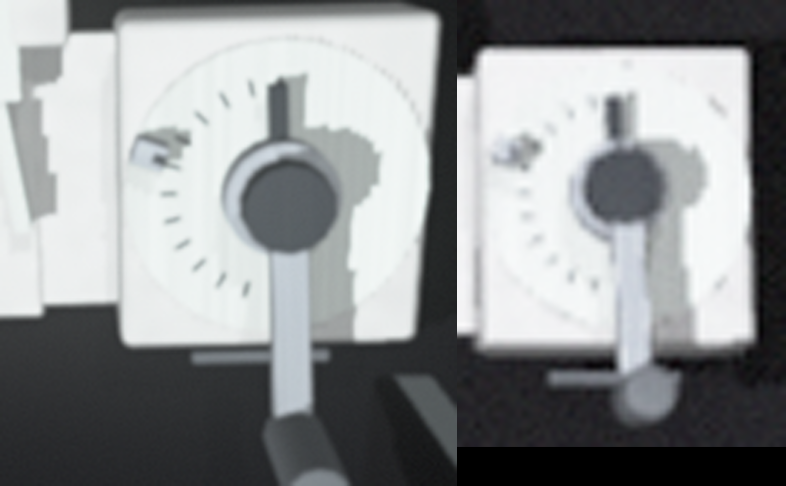

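Dock solved: origin ≈ (576,-42), yaw ≈ 0.02, hub ≈ (549,-173). In the dial crop the tab sits at (152,150) with the pointer tip at (278,82) in the wrist half, and at (513,150) in the top half. Next I look at the block from above.

```bash
python3 shift.py '[85,-99,-389,20,0,0,-0.25,85,-99,-389,20,0,0,-0.25,85,-99,-389,20,0,0,-0.25,85,-99,-389,20,0,0,-0.25,85,-99,-389,20,0,0,-0.25,85,-99,-389,20,0,0,-0.25,85,-99,-389,20,0,0,-0.25,85,-99,-389,20,0,0,-0.25,85,-99,-389,50,0,0,-0.25,85,-99,-389,50,0,0,-0.25,85,-99,-389,50,0,0,-0.25]'
python3 - <<'E'
from h import *
c=save("wrist","w3"); s=bot.get_state(); print(s["ee_pos"],yaw())
cv2.imwrite("pics/w3c.png",cv2.resize(c["img"][60:380,120:520],None,fx=1.8,fy=1.8,interpolation=cv2.INTER_CUBIC))
w2=load("w2");t=load("top1")
print("buf front top",plane(w2,(296/1.8+80,213/1.8),38),"tab top",plane(t,(361.5,231.5),50),"hub top",plane(t,(352+(625-457)/5.88,206+185/5.88),66), "ptrtip",plane(t,(352+(612-457)/5.88,206+97/5.88),48))
print("tab w2",plane(w2,(290+152/2.856,160+150/2.856),50),"ptr",plane(w2,(290+278/2.856,160+82/2.856),48))
E
```

```text
time_s: 3.5
ee_pos: [468.5, 286.0, 173.0]
eef_rot: [0.0, 0.992, 0.124, 0.001]
wrist_force: [-0.0, -0.6, 0.9]
opening: 85.0
grasp_force: 0.0
[468.90455757 285.95684696 173.35059455] -1.3224988423263386
buf front top [647.0957681 -41.7625542  38.       ] tab top [ 559.35912944 -132.74268588   50.        ] hub top [ 544.66766106 -173.42775506   66.        ] ptrtip [ 580.98822972 -170.3137323    48.        ]
tab w2 [ 564.88990108 -129.65730269   50.        ] ptr [ 586.43498143 -169.10454653   48.        ]
```

View pics/w3c.png

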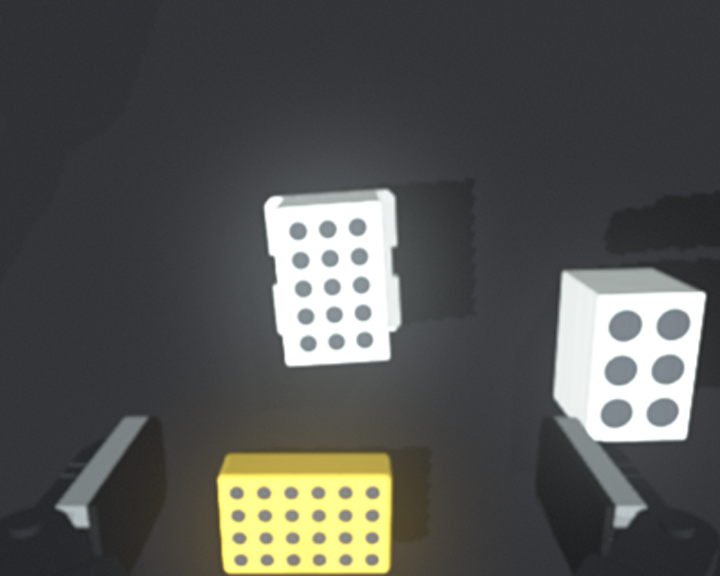

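The crop shows the flanged block's well grid: centre well (332,287), corners (298,231),(357,227),(308,343),(365,340); spare to the right at (645,370).

Run:
```python
from h import *
c=load("w3");t=load("top1")
P=lambda u,v,z=50: plane(c,(u/1.8+120,v/1.8+60),z)
m=P(332,287); print("ctr",m)
a,b,d,e=P(298,231),P(357,227),P(308,343),P(365,340)
v=(a-d)+(b-e); print("mean",(a+b+d+e)/4,"yaw",np.arctan2(v[1],v[0]))
# top: center well crop (98,252)/2.6+(130,170)
pt=(130+98/2.6,170+252/2.6); print("tri",tri([c,t],[(332/1.8+120,287/1.8+60),pt]),"top@50",plane(t,pt,50))
print("tool yaw",yaw()+np.pi/2,"shift",to_tool([m[0],m[1],20]))
```

```text
ctr [471.43470896 294.07840828  50.        ]
mean [471.57676251 294.07172909  50.        ] yaw 0.31902280994629695
tri [470.13068246 294.20188853  45.83906548] top@50 [469.54410899 293.35265305  50.        ]
tool yaw 0.24829748446855793 shift [  4.09707046  -7.34323789 153.35598177]
```

```bash
python3 shift.py '[85,4,-7.3,50,0,0,-0.06,85,4,-7.3,100,0,0,-0.06,85,4,-7.3,135,0,0,-0.06,85,4,-7.3,155,0,0,-0.06,85,4,-7.3,155,0,0,-0.06,30,4,-7.3,155,0,0,-0.06,30,4,-7.3,155,0,0,-0.06,30,4,-7.3,155,0,0,-0.06,30,4,-7.3,155,0,0,-0.06,30,4,-7.3,155,0,0,-0.06,30,4,-7.3,155,0,0,-0.06,30,4,-7.3,155,0,0,-0.06,30,4,-7.3,155,0,0,-0.06]'
```

```text
time_s: 4.85
ee_pos: [471.0, 295.6, 18.5]
eef_rot: [-0.0, 0.988, 0.154, 0.002]
wrist_force: [0.1, -1.7, 8.6]
opening: 45.3
grasp_force: 62.6
```

```bash
python3 shift.py '[30,0,0,-50,0,0,0,30,0,0,-100,0,0,0,30,0,0,-110,0,0,0,30,0,0,-110,0,0,0]'
python3 - <<'E'
from h import *
t=load("top1");w1=load("w1")
Q=lambda u,v,z: plane(t,(130+u/2.6,170+v/2.6),z).round(1)
print("top front",Q(440,245,12),Q(554,246,12),"back wall",Q(447,48,38),Q(548,48,38),"console",[Q(*p,38) for p in((587,115),(706,115),(706,247),(587,249))])
W=lambda u,v,z: plane(w1,(u,v),z).round(1)
print("w1 front",W(225,185,12),W(298,198,12),"console",[W(*p,38) for p in((331,121),(413,134),(391,222),(317,209))])
c=save("wrist","w4"); s=bot.get_state(); print(s["ee_pos"],s["opening"],s["grasp_force"],s["wrist_force"],yaw()+np.pi/2)
E
```

```text
time_s: 5.25
ee_pos: [470.6, 295.7, 128.5]
eef_rot: [-0.0, 0.988, 0.155, 0.002]
wrist_force: [-0.9, 0.4, -5.3]
opening: 44.9
grasp_force: 65.2
top front [486.4   4.9  12. ] [488.1 -94.8  12. ] back wall [656.9   3.1  38. ] [659.2 -85.3  38. ] console [array([ 600.4, -120.3,   38. ]), array([ 603. , -223.6,   38. ]), array([ 488. , -223.7,   38. ]), array([ 483.7, -121.9,   38. ])]
w1 front [488.8   4.5  12. ] [493.2 -96.7  12. ] console [array([ 601.3, -116.5,   38. ]), array([ 608.9, -219.6,   38. ]), array([ 494. , -224.7,   38. ]), array([ 489.5, -124.4,   38. ])]
[469.6141745  294.75409202 126.37729786] 45.289985712618666 65.12543320655823 [-0.17037079 -0.5754276  -5.12233089] 0.3102301766205191
```

```bash
python3 shift.py '[30,-50.5,340,0,0,0,0.29,30,-50.5,340,0,0,0,0.29,30,-50.5,340,0,0,0,0.29,30,-50.5,340,0,0,0,0.29,30,-50.5,340,0,0,0,0.29,30,-50.5,340,0,0,0,0.29,30,-50.5,340,0,0,0,0.29,30,-50.5,340,0,0,0,0.29,30,-50.5,340,40,0,0,0.29,30,-50.5,340,60,0,0,0.29,30,-50.5,340,60,0,0,0.29]'
python3 - <<'E'
from h import *
c=save("wrist","w5"); s=bot.get_state(); print(s["ee_pos"],yaw()+np.pi/2,s["opening"])
cv2.imwrite("pics/w5c.png",cv2.resize(c["img"][100:400,120:520],None,fx=1.8,fy=1.8,interpolation=cv2.INTER_CUBIC))
E
```

```text
time_s: 6.4
ee_pos: [521.3, -43.7, 61.4]
eef_rot: [-0.001, 1.0, 0.01, -0.005]
wrist_force: [-0.8, -0.9, -4.6]
opening: 44.9
grasp_force: 64.9
[522.92472728 -43.54799077  63.65025573] 0.021129450213805745 44.963713512554705
```

View pics/w5c.png

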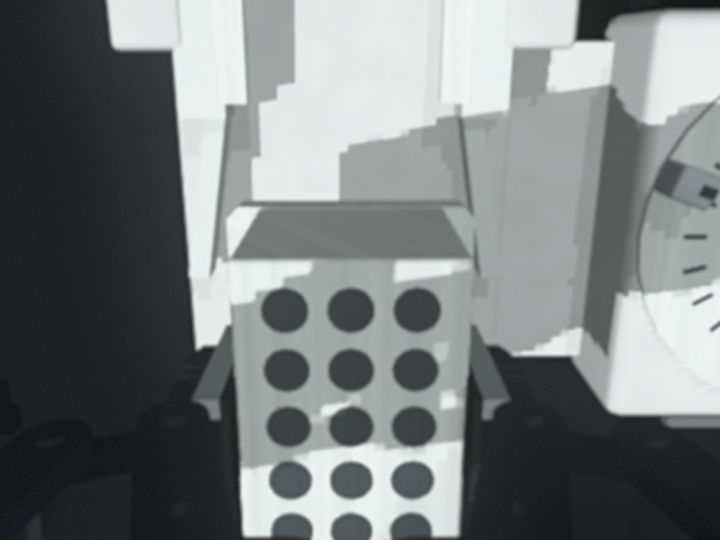

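The picture shows the block's centreline at column ~351 and the dock's (lips 245/441, housings 109/578) at ~343, parallel: shift +y by ~2.2 mm. The index tab is at (690,183).

```bash
python3 shift.py '[30,0,-2.2,0,0,0,0,30,0,-2.2,15,0,0,0,30,0,-2.2,28,0,0,0,30,0,-2.2,28,0,0,0,30,0,-2.2,28,0,0,0]'
python3 - <<'E'
from h import *
s=bot.get_state(); print(s["ee_pos"],s["wrist_force"],yaw()+np.pi/2)
E
```

```text
time_s: 6.95
ee_pos: [524.9, -41.7, 37.9]
eef_rot: [-0.0, 1.0, 0.01, -0.001]
wrist_force: [0.2, -0.3, -3.1]
opening: 45.2
grasp_force: 65.0
[524.94445929 -41.67051879  37.88126656] [ 0.20499051 -0.31178924 -3.11268486] 0.020871154545266224
```

```bash
python3 shift.py '[30,0,0,4,0,0,0,30,0,0,6,0,0,0,30,0,0,6,0,0,0,30,0,0,6,0,0,0]'; python3 shift.py '[30,0,0,1,0,0,0,30,0,0,1,0,0,0,30,0,0,1,0,0,0]'
```

```text
time_s: 7.35
ee_pos: [525.4, -41.7, 32.4]
eef_rot: [-0.0, 1.0, 0.01, 0.0]
wrist_force: [-0.2, -0.2, -4.9]
opening: 45.3
grasp_force: 65.1
time_s: 7.65
ee_pos: [525.4, -41.7, 31.4]
eef_rot: [0.0, 1.0, 0.01, 0.0]
wrist_force: [-0.3, 0.1, -4.5]
opening: 45.3
grasp_force: 65.1
```

```bash
python3 shift.py '[30,3,0,0.6,0,0,0,30,8,0,0.6,0,0,0,30,13,0,0.6,0,0,0,30,18,0,0.6,0,0,0,30,18,0,0.6,0,0,0]'; python3 shift.py '[30,5,0,0,0,0,0,30,10,0,0,0,0,0,30,15,0,0,0,0,0,30,15,0,0,0,0,0]'
```

```text
time_s: 8.15
ee_pos: [544.3, -41.2, 30.8]
eef_rot: [-0.0, 1.0, 0.01, 0.0]
wrist_force: [-0.5, 0.6, -4.2]
opening: 45.2
grasp_force: 65.1
time_s: 8.55
ee_pos: [559.2, -41.0, 30.8]
eef_rot: [-0.0, 1.0, 0.01, 0.0]
wrist_force: [0.8, -0.3, -4.5]
opening: 45.2
grasp_force: 65.4
```

```bash
python3 shift.py '[30,4,0,0,0,0,0,30,8,0,0,0,0,0,30,12,0,0,0,0,0,30,12,0,0,0,0,0]'; python3 shift.py '[30,4,0,0,0,0,0,30,8,0,0,0,0,0,30,12,0,0,0,0,0,30,12,0,0,0,0,0]';  python3 shift.py '[30,4,0,0,0,0,0,30,8,0,0,0,0,0,30,10,0,0,0,0,0,30,10,0,0,0,0,0]'
```

```text
time_s: 8.95
ee_pos: [570.9, -40.6, 30.7]
eef_rot: [-0.0, 1.0, 0.01, 0.0]
wrist_force: [-0.3, 0.7, -3.9]
opening: 45.0
grasp_force: 65.3
time_s: 9.35
ee_pos: [582.7, -40.4, 30.7]
eef_rot: [-0.0, 1.0, 0.01, 0.0]
wrist_force: [-0.4, 0.0, -3.7]
opening: 44.8
grasp_force: 65.3
time_s: 9.75
ee_pos: [592.9, -40.2, 30.6]
eef_rot: [-0.0, 1.0, 0.01, 0.0]
wrist_force: [0.8, -0.1, -4.6]
opening: 45.1
grasp_force: 65.3
```

```bash
for i in 1; do python3 shift.py '[30,2,0,0,0,0,0,30,4,0,0,0,0,0,30,4,0,0,0,0,0]'; done; python3 shift.py '[30,2,0,0,0,0,0,30,4,0,0,0,0,0,30,4,0,0,0,0,0]'; python3 shift.py '[30,2,0,0,0,0,0,30,3,0,0,0,0,0,30,3,0,0,0,0,0]'
python3 - <<'E'
from h import *
c=save("wrist","w6")
cv2.imwrite("pics/w6c.png",cv2.resize(c["img"][100:400,120:520],None,fx=1.8,fy=1.8,interpolation=cv2.INTER_CUBIC))
E
```

```text
time_s: 10.05
ee_pos: [596.7, -40.2, 30.7]
eef_rot: [-0.0, 1.0, 0.01, 0.0]
wrist_force: [-0.2, 0.5, -4.1]
opening: 45.2
grasp_force: 65.3
time_s: 10.35
ee_pos: [600.9, -40.1, 30.7]
eef_rot: [-0.0, 1.0, 0.01, 0.0]
wrist_force: [-0.2, 0.2, -4.2]
opening: 45.1
grasp_force: 65.3
time_s: 10.65
ee_pos: [603.9, -40.1, 30.7]
eef_rot: [-0.0, 1.0, 0.01, 0.001]
wrist_force: [1.9, 1.2, -6.4]
opening: 45.1
grasp_force: 65.3
```

View pics/w6c.png

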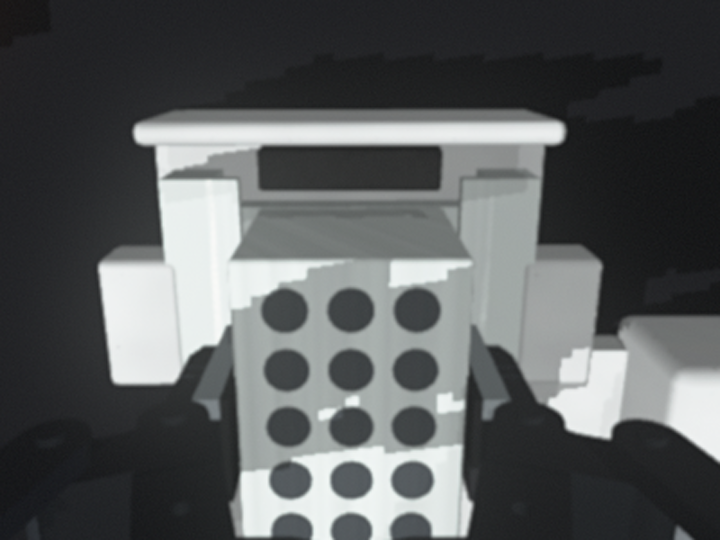

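The view shows the block under the lips with its front top edge at row ~260 and the black buffer at rows 147–190, cols 260–440.

Run:
```python
from h import *
c=load("w6")
P=lambda u,v,z: plane(c,(u/1.8+120,v/1.8+100),z).round(1)
print("buf",P(350,190,38),P(350,147,38),"block front",P(350,260,62),P(350,212,12),"wells",P(351,310,62),P(351,370,62),P(351,426,62),"housing",P(138,258,30),P(145,383,30))
s=bot.get_state(); print(s["ee_pos"],s["wrist_force"],s["torque"])
```

```text
buf [647.5 -39.7  38. ] [656.8 -39.5  38. ] block front [639.3 -39.9  62. ] [636.1 -39.9  12. ] wells [629.4 -40.3  62. ] [616.8 -40.6  62. ] [604.3 -40.8  62. ] housing [628.2  10.3  30. ] [595.  11.  30.]
[603.93396939 -40.05139806  30.78271245] [ 1.78639694  0.47749631 -5.75326648] [ 0.12830909 -0.39020486  0.00481292]
```

```bash
python3 shift.py '[30,1,0,0,0,0,0,30,2,0,0,0,0,0,30,2,0,0,0,0,0]'; python3 shift.py '[30,1,0,0,0,0,0,30,2,0,0,0,0,0,30,2,0,0,0,0,0]';python3 shift.py '[30,1,0,0,0,0,0,30,1.5,0,0,0,0,0,30,1.5,0,0,0,0,0]'
```

```text
time_s: 11.0
ee_pos: [605.7, -40.0, 30.8]
eef_rot: [-0.0, 1.0, 0.01, 0.0]
wrist_force: [2.9, 0.1, -5.3]
opening: 45.2
grasp_force: 65.3
time_s: 11.3
ee_pos: [607.9, -39.9, 30.9]
eef_rot: [-0.0, 1.0, 0.01, 0.0]
wrist_force: [1.9, 0.4, -5.7]
opening: 45.3
grasp_force: 65.3
time_s: 11.6
ee_pos: [608.7, -39.9, 30.7]
eef_rot: [-0.0, 1.0, 0.01, -0.0]
wrist_force: [0.6, 0.9, -4.7]
opening: 45.1
grasp_force: 65.2
```

```bash
python3 shift.py '[30,0.5,0,0,0,0,0,30,0.5,0,0,0,0,0,62,0.5,0,0,0,0,0,62,0.5,0,0,0,0,0,62,0.5,0,0,0,0,0,62,0.5,0,0,0,0,0,62,0.5,0,-40,0,0,0,62,0.5,0,-80,0,0,0,62,0.5,0,-80,0,0,0,62,0.5,0,-80,0,0,0]'
python3 - <<'E'
from h import *
c=save("wrist","w7"); print(bot.get_state()["ee_pos"])
cv2.imwrite("pics/w7c.png",cv2.resize(c["img"][100:400,120:520],None,fx=1.8,fy=1.8,interpolation=cv2.INTER_CUBIC))
E
```

```text
time_s: 12.6
ee_pos: [610.0, -40.1, 111.9]
eef_rot: [0.0, 1.0, 0.01, 0.001]
wrist_force: [0.2, -0.4, -0.1]
opening: 62.2
grasp_force: 0.0
[609.16143147 -40.14855905 110.57730821]
```

View pics/w7c.png

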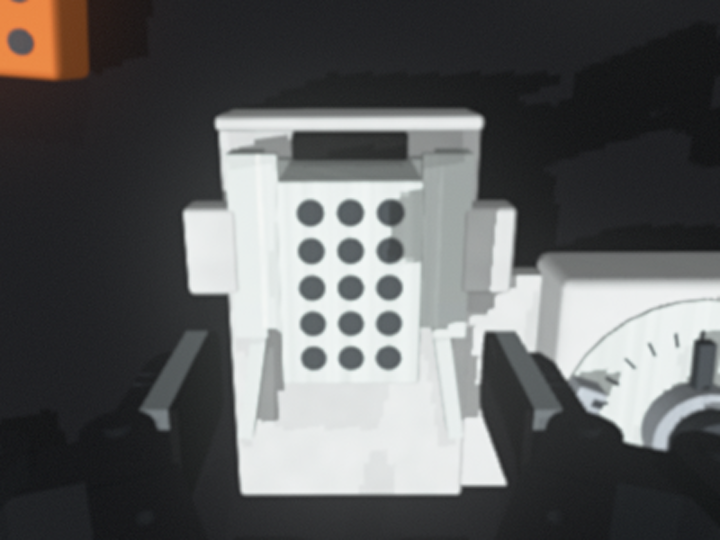

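The view shows the block seated (centre well (351,288)), buffer edge at row 159, housings rows 203–293. I check this numerically, then move the camera over the dial.

```bash
python3 - <<'E'
from h import *
c=load("w7")
P=lambda u,v,z: plane(c,(u/1.8+120,v/1.8+100),z).round(1)
print("ctr",P(351,288,62),"front",P(351,182,62),"buf",P(350,159,38),"housing",P(208,204,30),P(208,293,30),"wells",P(351,213,62),P(351,358,62))
E
python3 shift.py '[85,0,0,-40,0,0,0,85,-133,132,-40,0,0,0,85,-133,132,-40,0,0,0,85,-133,132,-40,0,0,0,85,-133,132,-30,0,0,0,85,-133,132,-30,0,0,0,85,-133,132,-30,0,0,0]'
python3 - <<'E'
from h import *
c=save("wrist","w8"); print(bot.get_state()["ee_pos"],ray(c,(320,240))[0])
hub=np.array([549.,-173.2]); g=cv2.cvtColor(c["img"],cv2.COLOR_BGR2GRAY)
for z,rs in((50,(40,42,45,48,50)),(48,(24,27,30,33,36,38))):
  print("z",z)
  for r in rs:
    th=np.arange(-.3,2.0,.05); X=np.c_[hub[0]+r*np.cos(th),hub[1]+r*np.sin(th),np.full(len(th),z)]
    p=proj(c,X).astype(np.float32); v=cv2.remap(g,p[:,0].reshape(1,-1).copy(),p[:,1].reshape(1,-1).copy(),cv2.INTER_LINEAR)[0]; print(r,*v)
E
```

```text
ctr [609.2 -41.   62. ] front [644.1 -40.3  62. ] buf [647.4 -39.9  38. ] housing [628.6  11.3  30. ] [594.   12.7  30. ] wells [634.2 -40.5  62. ] [584.3 -41.5  62. ]
time_s: 13.35
ee_pos: [478.0, -175.2, 139.6]
eef_rot: [-0.0, 1.0, 0.009, -0.001]
wrist_force: [-0.3, -1.1, 0.5]
opening: 85.4
grasp_force: 0.0
[ 478.97841518 -174.13741946  140.04058605] [ 550.5102331  -174.57078414  282.25578398]
z 50
40 239 239 238 238 237 237 237 240 240 240 238 237 240 240 240 239 237 240 238 235 236 240 238 235 235 235 234 179 166 166 147 145 145 202 230 232 237 237 235 239 239 239 240 238 240 239
42 238 239 238 239 237 237 237 240 240 238 238 238 239 240 240 236 239 239 235 236 239 238 236 235 235 236 236 188 169 158 162 119 131 152 232 232 231 231 235 240 240 241 241 241 240 240
45 239 239 238 239 238 238 238 241 240 238 237 239 240 240 238 238 240 236 235 239 238 236 235 236 236 234 234 237 200 167 214 114 166 198 228 227 228 231 236 236 237 237 237 236 237 239
48 238 227 224 232 236 229 232 240 239 237 237 239 239 239 236 240 237 235 239 238 236 235 236 234 234 236 237 239 238 197 210 211 205 
[... 654 characters left out ...]
05 205 234 237 239 239 238 239 239 236 237 239 239 237 235 235 236 238 239 240 239 238 237 237 237 236 236 237 237 237 237 237 237 238 238 239
33 239 238 234 175 174 173 173 127 97 98 121 234 223 208 239 239 240 234 208 238 240 238 234 214 237 239 240 236 222 236 235 233 235 228 236 236 236 236 228 236 236 236 236 227 236 237
36 239 238 239 193 173 172 172 132 100 99 147 239 223 205 240 239 238 231 190 240 236 235 234 174 240 233 181 165 120 173 169 171 226 175 236 236 236 233 172 236 236 236 234 179 237 237
38 240 239 239 204 197 223 231 226 232 233 228 238 228 222 239 239 237 232 202 237 235 237 238 189 237 236 217 166 123 170 170 169 191 174 237 236 238 236 175 238 238 238 235 179 236 236
```

Pointer and index differ by ≈1.105 rad in both wrist views. The block looks home but perhaps ~1–2 mm short, so I regrip it to feel the detent's centre.

```bash
python3 shift.py '[62,133,-132,0,0,0,0,62,133,-132,0,0,0,0,62,133,-132,0,0,0,0,62,133,-132,0,0,0,0,62,133,-132,0,0,0,0,62,133,-132,50,0,0,0,62,133,-132,90,0,0,0,62,133,-132,109,0,0,0,62,133,-132,109,0,0,0,30,133,-132,109,0,0,0,30,133,-132,109,0,0,0,30,133,-132,109,0,0,0,30,133,-132,109,0,0,0,30,133,-132,109,0,0,0]'
python3 shift.py '[30,1,0,0,0,0,0,30,1,0,0,0,0,0,30,1,0,0,0,0,0]'
python3 shift.py '[30,0.8,0,0,0,0,0,30,0.8,0,0,0,0,0,30,0.8,0,0,0,0,0]'
```

```text
time_s: 14.8
ee_pos: [609.9, -39.8, 32.8]
eef_rot: [0.0, 1.0, 0.01, 0.001]
wrist_force: [-0.5, 0.5, 3.6]
opening: 45.4
grasp_force: 63.2
time_s: 15.1
ee_pos: [610.2, -39.8, 32.8]
eef_rot: [0.0, 1.0, 0.01, -0.0]
wrist_force: [-5.2, -0.4, 8.9]
opening: 44.7
grasp_force: 63.9
time_s: 15.4
ee_pos: [610.9, -39.9, 32.8]
eef_rot: [0.0, 1.0, 0.01, -0.0]
wrist_force: [-5.6, 0.4, 9.3]
opening: 45.3
grasp_force: 63.9
```

```bash
python3 shift.py '[30,-1,0,0,0,0,0,30,-1,0,0,0,0,0,30,-1,0,0,0,0,0]'; python3 shift.py '[30,-1,0,0,0,0,0,30,-1,0,0,0,0,0,30,-1,0,0,0,0,0]'
```

```text
time_s: 15.7
ee_pos: [610.9, -39.9, 32.8]
eef_rot: [0.0, 1.0, 0.01, 0.001]
wrist_force: [-1.4, -0.3, 6.9]
opening: 45.2
grasp_force: 63.6
time_s: 16.0
ee_pos: [610.6, -39.9, 32.8]
eef_rot: [-0.0, 1.0, 0.01, 0.002]
wrist_force: [3.7, 1.0, 7.0]
opening: 45.1
grasp_force: 63.4
```

```bash
python3 shift.py '[30,0.5,0,0,0,0,0,62,0.5,0,0,0,0,0,62,0.5,0,0,0,0,0,62,0.5,0,0,0,0,0,62,0.5,0,0,0,0,0,62,0.5,0,-40,0,0,0,62,0.5,0,-80,0,0,0,62,0.5,0,-112,0,0,0,62,0.5,0,-112,0,0,0]'
python3 - <<'E'
from h import *
# locate centre of wells: automatic
c=save("wrist","w9"); g=cv2.cvtColor(c["img"],cv2.COLOR_BGR2GRAY)
w7=load("w7"); 
for n,c in(("w7",w7),("w9",c)):
  g=cv2.cvtColor(c["img"],cv2.COLOR_BGR2GRAY)
  m=(g<110).astype(np.uint8); k,l,st,ce=cv2.connectedComponentsWithStats(m)
  p=[ce[i] for i in range(1,k) if 50<st[i,4]<500 and abs(st[i,2]-st[i,3])<6 and 200<ce[i][0]<440]
  X=np.array([plane(c,q,62) for q in p]); print(n,len(p),X.mean(0) if len(p) else 0)
E
```

```text
time_s: 16.9
ee_pos: [612.2, -39.7, 148.7]
eef_rot: [0.0, 1.0, 0.01, 0.004]
wrist_force: [0.0, 1.1, -1.1]
opening: 61.8
grasp_force: 0.0
w7 15 [609.52392474 -40.70485067  62.        ]
w9 15 [610.29517064 -40.68943247  62.        ]
```

```bash
python3 shift.py '[85,-145,138,0,0,0,0,85,-145,138,0,0,0,0,85,-145,138,0,0,0,0,85,-145,138,0,0,0,0,85,-145,138,0,0,0,0,85,-145,138,0,0,0,0,85,-145,138,40,0,0,0,85,-145,138,70,0,0,0,85,-145,138,70,0,0,0,10,-145,138,70,0,0,0,10,-145,138,70,0,0,0,10,-145,138,70,0,0,0,10,-145,138,70,0,0,0,10,-145,138,70,0,0,0,10,-145,138,70,0,0,0,10,-145,138,70,0,0,0,10,-145,138,70,0,0,0]'
python3 - <<'E'
from h import *
s=bot.get_state(); print(s["ee_pos"],s["opening"],s["grasp_force"],s["wrist_force"],yaw()+np.pi/2,s["qpos"])
E
```

```text
time_s: 18.65
ee_pos: [467.8, -181.0, 74.4]
eef_rot: [0.0, 1.0, 0.01, 0.0]
wrist_force: [-2.1, 1.0, 7.0]
opening: 18.0
grasp_force: 58.4
[ 467.81721697 -180.98084291   74.36395409] 17.986180698531243 58.43331456184387 [-2.13733516  0.99651171  7.0312507 ] 0.0207470028812764 [ 0.74190436  0.22060311 -0.50677415  1.97768555  0.12899082  0.97345861
 -1.37732557]
```

Run:
```python
from h import *
hub=np.array([549.,-172.3]); f=lambda a: np.r_[hub-80*np.array([np.cos(a),np.sin(a)]),0]
for a in np.r_[np.arange(.238,1.4,.129),1.40]: print(round(a,3),rot().inv().apply(f(a)-f(.108)).round(1),round(-.5*(a-.108),2))
```

```text
0.238 [ 1.6 10.3  0. ] -0.06
0.367 [ 4.4 20.2  0. ] -0.13
0.496 [ 8.6 29.6  0. ] -0.19
0.625 [13.9 38.5  0. ] -0.26
0.754 [20.3 46.6  0. ] -0.32
0.883 [27.6 53.8  0. ] -0.39
1.012 [35.9 60.   0. ] -0.45
1.141 [44.9 65.   0.1] -0.52
1.27 [54.4 68.9  0.1] -0.58
1.399 [64.4 71.6  0.1] -0.65
1.4 [64.5 71.6  0.1] -0.65
```

```bash
python3 shift.py '[10,1.6,10.3,0,0,0,-0.06,10,4.4,20.2,0,0,0,-0.13,10,8.6,29.6,0,0,0,-0.19,10,13.9,38.5,0,0,0,-0.26,10,20.3,46.6,0,0,0,-0.32,10,27.6,53.8,0,0,0,-0.39,10,35.9,60,0,0,0,-0.45,10,44.9,65,0,0,0,-0.52,10,54.4,68.9,0,0,0,-0.58,10,64.4,71.6,0,0,0,-0.65,10,64.4,71.6,0,0,0,-0.65,10,64.4,71.6,0,0,0,-0.65]'
python3 - <<'E'
from h import *
s=bot.get_state(); d=s["ee_pos"][:2]-[549,-172.3]; print(np.arctan2(-d[1],-d[0]),np.hypot(*d),s["opening"],s["grasp_force"],s["wrist_force"],s["torque"],s["qpos"][6])
E
```

```text
time_s: 19.85
ee_pos: [530.6, -251.7, 73.4]
eef_rot: [-0.001, 0.944, 0.329, -0.003]
wrist_force: [-13.5, 0.5, 11.4]
opening: 17.9
grasp_force: 60.2
1.3428128861381685 81.4672022979125 17.86492953834572 60.188382267951965 [-13.53010521   0.50218998  11.38267355] [0.33902474 2.93839929 0.60744878] -0.7190164376574034
```

```bash
python3 shift.py '[10,-4,-6,0,0,0,0,10,-8,-12,0,0,0,0,10,-8,-12,0,0,0,0,60,-8,-12,0,0,0,0,60,-8,-12,0,0,0,0,60,-8,-12,0,0,0,0,60,-8,-12,0,0,0,0,60,-8,-12,-40,0,0,0,60,-8,-12,-70,0,0,0,60,-8,-12,-70,0,0,0,60,-8,-12,-70,0,0,0]'
python3 - <<'E'
from h import *
print(to_tool([478.5,-174.5,141]),yaw()+np.pi/2)
E
```

```text
time_s: 20.95
ee_pos: [520.0, -246.7, 144.1]
eef_rot: [0.0, 0.944, 0.329, 0.0]
wrist_force: [0.0, -0.5, -0.1]
opening: 60.2
grasp_force: 0.0
[ 12.44122119 -82.3575171    2.97681685] 0.6709559272625076
```

```bash
python3 shift.py '[85,12.4,-82.4,3,0,0,0.15,85,12.4,-82.4,3,0,0,0.3,85,12.4,-82.4,3,0,0,0.45,85,12.4,-82.4,3,0,0,0.6,85,12.4,-82.4,3,0,0,0.65,85,12.4,-82.4,3,0,0,0.65,85,12.4,-82.4,3,0,0,0.65]'
cat > pol.py <<'E'
from h import *
def show(name,rz):
    c=load(name); g=cv2.cvtColor(c["img"],cv2.COLOR_BGR2GRAY); hub=np.array([549.,-172.3])
    th=np.arange(.9,1.55,.025); print("th",*th.round(2))
    for r,z in rz:
        p=proj(c,np.c_[hub[0]+r*np.cos(th),hub[1]+r*np.sin(th),np.full(len(th),z)]).astype(np.float32)
        print(r,*cv2.remap(g,p[:,:1].copy(),p[:,1:].copy(),cv2.INTER_LINEAR).ravel())
E
python3 - <<'E'
from pol import *
c=save("wrist","w10"); print(bot.get_state()["ee_pos"],yaw()+np.pi/2)
show("w8",[(44,50),(46,50),(48,50),(50,50),(51,50)]); show("w10",[(24,48),(28,48),(32,48),(35,48),(44,50),(46,50),(48,50),(50,50),(51,50)])
E
```

```text
time_s: 21.65
ee_pos: [477.6, -174.3, 139.8]
eef_rot: [-0.0, 1.0, 0.011, -0.001]
wrist_force: [0.7, 0.6, 0.4]
opening: 85.0
grasp_force: 0.0
[ 477.75768108 -174.34638944  139.9886095 ] 0.022583350525303914
th 0.9 0.92 0.95 0.98 1.0 1.03 1.05 1.08 1.1 1.13 1.15 1.18 1.2 1.23 1.25 1.28 1.3 1.33 1.35 1.38 1.4 1.43 1.45 1.48 1.5 1.53
44 236 235 234 234 235 236 236 222 181 172 166 196 211 161 103 113 179 203 200 221 228 228 227 228 228 228
46 234 234 235 236 237 237 239 240 233 192 166 189 212 202 191 190 199 204 202 222 225 225 226 226 226 227
48 235 236 237 238 239 239 238 237 236 232 221 198 212 212 209 207 205 203 206 224 226 225 225 225 226 231
50 236 236 236 237 236 237 236 236 236 236 232 202 210 212 210 207 206 202 210 223 223 224 224 226 227 228
51 236 236 236 236 236 236 236 236 236 236 235 213 212 213 208 205 206 208 219 229 232 233 233 234 234 234
th 0.9 0.92 0.95 0.98 1.0 1.03 1.05 1.08 1.1 1.13 1.15 1.18 1.2 1.23 1.25 1.28 1.3 1.33 1.35 1.38 1.4 1.43 1.45 1.48 1.5 1.53
24 187 175 174 175 175 175 171 154 127 104 98 99 99 100 98 97 111 151 200 224 229 228 228 228 228 228
28 197 172 167 167 169 170 171 167 145 114 99 99 100 100 99 101 134 195 227 231 229 228 228 229 228 228
32 238 239 241 241 230 206 177 159 152 125 102 98 100 100 98 108 156 193 211 225 227 227 227 227 228 228
35 239 236 220 183 168 169 159 121 126 127 102 98 101 99 98 125 190 175 159 214 228 228 228 229 231 235
44 236 235 234 234 235 236 237 226 189 175 165 189 213 172 111 107 174 204 198 219 227 227 228 228 227 227
46 235 235 236 236 237 238 239 239 238 209 166 186 212 212 206 204 203 204 202 221 225 225 225 225 225 227
48 236 236 238 238 239 239 237 236 236 235 226 198 211 211 210 208 206 204 203 223 226 225 225 225 225 229
50 236 236 236 237 237 236 237 236 236 236 236 206 209 213 211 207 205 204 200 222 222 223 225 229 229 230
51 237 236 237 236 237 236 236 236 236 236 235 220 213 213 211 203 208 217 223 230 234 234 234 235 235 235
```

Pointer rests at 1.21 and the tab at 1.263, so it is 0.05 rad short. Regrip and nudge.

```bash
python3 shift.py '[60,41.4,74,0,0,0,-0.15,60,41.4,74,0,0,0,-0.3,60,41.4,74,0,0,0,-0.45,60,41.4,74,0,0,0,-0.6,60,41.4,74,0,0,0,-0.65,60,41.4,74,40,0,0,-0.65,60,41.4,74,66,0,0,-0.65,60,41.4,74,66,0,0,-0.65,10,41.4,74,66,0,0,-0.65,10,41.4,74,66,0,0,-0.65,10,41.4,74,66,0,0,-0.65,10,41.4,74,66,0,0,-0.65,10,41.4,74,66,0,0,-0.65,10,41.4,74,66,0,0,-0.65,10,41.4,74,66,0,0,-0.65]'
python3 shift.py '[10,5,6.5,0,0,0,-0.09,10,10.2,13.2,0,0,0,-0.18,10,10.2,13.2,0,0,0,-0.18,10,10.2,13.2,0,0,0,-0.18]'
python3 - <<'E'
from h import *
s=bot.get_state(); d=s["ee_pos"][:2]-[549,-172.3]; print(np.arctan2(-d[1],-d[0]),np.hypot(*d),s["wrist_force"],s["torque"])
E
```

```text
time_s: 23.2
ee_pos: [521.8, -247.9, 76.0]
eef_rot: [0.001, 0.944, 0.329, 0.001]
wrist_force: [-0.3, 0.8, 6.9]
opening: 18.2
grasp_force: 58.8
time_s: 23.6
ee_pos: [536.9, -251.7, 75.7]
eef_rot: [-0.0, 0.911, 0.413, -0.001]
wrist_force: [-6.9, 1.9, 8.7]
opening: 17.8
grasp_force: 59.2
1.4194590944258103 80.31531166922977 [-6.94988948  1.90765775  8.66498492] [0.60853944 1.36716465 0.05392465]
```

```bash
python3 shift.py '[10,1.5,2.3,0,0,0,-0.03,10,1.5,2.3,0,0,0,-0.03,10,1.5,2.3,0,0,0,-0.03,10,-2.5,-4,0,0,0,0.06,10,-5.7,-10,0,0,0,0.15,10,-5.7,-10,0,0,0,0.15,60,-5.7,-10,0,0,0,0.15,60,-5.7,-10,0,0,0,0.15,60,-5.7,-10,0,0,0,0.15,60,-5.7,-10,0,0,0,0.15,60,-5.7,-10,-40,0,0,0.15,60,-5.7,-10,-66,0,0,0.15,60,-5.7,-10,-66,0,0,0.15,60,-5.7,-10,-66,0,0,0.15]'
python3 - <<'E'
from h import *
print(to_tool([478,-174.4,140.5]),yaw()+np.pi/2)
E
```

```text
time_s: 25.0
ee_pos: [526.2, -249.6, 141.0]
eef_rot: [0.0, 0.939, 0.343, 0.0]
wrist_force: [0.1, -0.4, -0.5]
opening: 60.2
grasp_force: 0.0
[ 11.60419163 -88.53980379   0.44374888] 0.7006183323724554
```

```bash
python3 shift.py '[85,11.6,-88.5,0,0,0,0.15,85,11.6,-88.5,0,0,0,0.3,85,11.6,-88.5,0,0,0,0.45,85,11.6,-88.5,0,0,0,0.6,85,11.6,-88.5,0,0,0,0.68,85,11.6,-88.5,0,0,0,0.68,85,11.6,-88.5,0,0,0,0.68]'
python3 - <<'E'
from pol import *
c=save("wrist","w11"); print(bot.get_state()["ee_pos"],yaw()+np.pi/2)
show("w11",[(24,48),(28,48),(32,48),(35,48),(44,50),(46,50),(48,50),(50,50),(51,50)])
t=save("top","top2"); a=load("top1")["img"].astype(int); d=np.abs(t["img"]-a).max(2)>60
k,l,st,ce=cv2.connectedComponentsWithStats(d.astype(np.uint8)); print([(st[i,:5].tolist()) for i in range(1,k) if st[i,4]>40])
E
```

```text
time_s: 25.7
ee_pos: [477.3, -174.1, 139.9]
eef_rot: [-0.0, 1.0, 0.012, -0.001]
wrist_force: [-0.5, 0.6, 0.2]
opening: 84.9
grasp_force: 0.0
[ 477.43595693 -174.09287072  140.04753363] 0.023258964983324804
th 0.9 0.92 0.95 0.98 1.0 1.03 1.05 1.08 1.1 1.13 1.15 1.18 1.2 1.23 1.25 1.28 1.3 1.33 1.35 1.38 1.4 1.43 1.45 1.48 1.5 1.53
24 238 238 240 240 237 222 196 174 171 170 162 139 114 100 99 99 100 99 98 102 128 178 218 229 228 229
28 235 235 235 232 220 196 179 171 172 173 173 161 128 102 98 99 99 98 97 115 169 220 229 229 229 229
32 238 239 240 240 240 240 234 200 168 168 170 167 142 110 99 100 101 98 98 138 203 227 228 227 227 228
35 239 237 229 199 170 168 155 116 132 164 171 170 152 114 98 100 100 97 103 160 219 228 227 227 227 227
44 236 235 234 235 235 236 237 234 197 173 165 189 212 172 106 112 174 204 199 219 227 228 228 228 227 227
46 234 235 236 236 237 238 239 239 238 215 172 184 212 211 206 203 204 203 198 221 225 225 225 225 226 226
48 235 236 237 238 239 239 237 236 235 236 231 200 210 212 211 208 205 204 204 224 226 225 225 225 225 229
50 237 237 236 237 237 236 236 236 236 237 234 206 209 212 211 208 204 202 206 222 224 223 225 227 229 230
51 236 237 236 237 236 236 236 236 236 236 236 223 218 212 211 207 202 209 220 233 234 234 234 235 235 235
[[311, 193, 33, 35, 560], [351, 207, 111, 273, 16351], [508, 225, 49, 38, 631], [154, 249, 36, 39, 930], [575, 266, 50, 113, 3574], [629, 382, 11, 14, 78]]
```

The pointer now sits at 1.292 against the tab's 1.265, within tolerance. The block is seated and the robot is clear of everything.

```bash
python3 -c "
from plant import bot
print(bot.close_job())"
```

```text
the job is handed in; nothing more can be done
None
```

I handed in the job at about 26 s of the 64 s allowed. By my camera readings the flanged block is home in the dock to within about 1 mm, and the released pointer rests about 0.03 rad from the index tab (limit 0.07). No verdict was returned.

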